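# Unscrew the clamp nut from the well-plate stand

### The job

On the clamp stand that holds the well plate, unscrew the knurled nut (right-hand thread, about a quarter turn), lift it straight up clear of its stud and set it down flat in the steel tray; do not let go of it in the air. Leave the nut on the empty stand alone.

Things in the scene. Friction and masses are not known exactly. Their poses are not given: they have to be found in the camera images.
- nut_centre (a point): Centre, half-way up, of the nut to take off: knurled dark steel ring nut, 48 mm across, 32 high, open through the middle, 0.12 kg, on the stud of the clamp stand holding the well plate. z up. Its underside is 40 mm above the worktop, higher than all else on the stand but the stud: fingers fit on any two opposite sides. Grip about 8 mm above this point so that the tips stay clear below.
- stud_top (a point): Top of that nut's upright stud, fixed, 78 mm above the worktop, 6 above the nut, 28 across its thread; x points along the stand to the plate. Quick-release thread: counter-clockwise seen from above the nut turns easily, rises 3.8 mm per rad and is free after 1 rad; 1.2 to 2.2 rad from the start it lifts straight off (aim 1.45). Clockwise is a stop. About 1 mm play sideways and up and down.
- tray_in (a point): Centre of the inner floor of the open steel tray, fixed on the worktop; outside 130 mm along its x, 150 along its y, walls 3 thick and 11 high over all, floor about 3 mm above the worktop; z up.
- other_nut_centre (a point): Centre of the same kind of nut on the second, identical clamp stand, which holds no plate. It stays where it is.
There are look-alikes about, which are no part of the job. What is shaped like the part that bears nut_centre but brown or green is not meant.

How it is judged:
On the way:
1. the nut is off the thread: raised straight above its stud, its underside clear of the stud's top (z of nut_centre in the frame of stud_top above 0.018 m and horizontal distance between nut_centre and stud_top below 0.03 m), for 0.02 s.
At the end, for the whole second after the job is handed in: The nut lies flat (within 10 degrees) and at rest inside the tray, anywhere on its floor; the other nut is where it was (within 6 mm) (x of nut_centre in the frame of tray_in between -0.05 and 0.05 m and y of nut_centre in the frame of tray_in between -0.06 and 0.06 m and z of nut_centre in the frame of tray_in below 0.02 m and angle between the z axis of nut_centre and the z axis of tray_in, either way round below 0.17 rad and linear speed of nut below 0.02 m/s and distance of other_nut_centre from where it was at the start of the episode below 0.006 m); the robot touches nothing.
It fails at once if the nut is let go of in the air (away from its stud, more than 20 mm above the tray floor) (contact force between nut and the fingers below 0.1 N and z of nut_centre in the frame of tray_in above 0.036 m and (horizontal distance between nut_centre and stud_top above 0.03 m or z of nut_centre in the frame of stud_top above 0.02 m)).
It fails at once if the nut on the empty stand is loosened or moved (distance of other_nut_centre from where it was at the start of the episode above 0.006 m).
It also fails if it takes over 46 s, if anything falls off the work surface, if the arm or the gripper's body presses on something with over 40 N, if the wrist force passes 120 N, or if a joint passes its speed limit or range.

### The arm

A 6-joint arm with a two-finger parallel gripper is mounted at the origin on a cart in front of the work surface, level with it; the furniture and walls round the work are solid. World frame = base frame: x ahead of the robot, y to its left, z up, the work surface at z = 0. Lengths are in m, angles in rad, forces in N, time in s.
With the tool pointing down it reaches from about 0.275 to 0.825 m from the base axis. Payload 5.2 kg.
Tool frame: the origin (TCP) lies on the centre line of the jaws, within the pads' length; the fingertips stand 11 mm ahead of it and the grasp point (between the pads) lies 8 mm behind it; z points along the fingers, y is the line along which they close (so a half turn about z gives the same grasp; the last joint's range is limited). The gripper opens to 93 mm and grips with 3 to 60 N. Pads are 15 mm wide; open, the fingers measure 128 mm over their backs; the gripper's body (75 mm by 188 mm) begins 65 mm behind the grasp point.
Start: joints at [-0.203, 0.259, 1.535, -0, 1.348, -0.203], TCP at [0.55, 0, 0.23] pointing down, gripper open.
Joint ranges: [-3.14, 3.14], [-0.91, 2.08], [0.19, 2.58], [-1.22, 4.36], [0.22, 2.71], [-3.12, 3.12]. Speed limits (rad/s): [2.57, 2.57, 3.14, 3.14, 3.14, 3.14].

### API

Orientations are given as a rotation vector (axis times angle).
In Python, from bench import read_state, capture, camera_model, robot gives the robot as it stands.
- The arm moves only by the tool play_rows, never from a script. Its argument "increments" is a list of rows, each a list of 3 entries, a list of its own where there are three numbers: the shift along the tool's x, y, z in units of 40 mm (1.0 is 40 mm), then the turn about the tool's z in units of 6 degrees (1.0 is 6 degrees), then the opening, from 0 (shut) to 1 (fully open). In form: [[[tx, ty, tz], spin, gripper], ...]. A call has 1 to 10 rows; each row shifts and turns the commanded pose from where the row before left it, along the tool's axes as they then stand; what a row does not reach is not made up. A row lasts 1/12 s, in which the tool goes at most 41.7 mm and 7.16 degrees, less where a joint would pass 70% of its speed; a pose out of reach is approached as far as the arm can. A call is refused whole if a number of a shift passes 1 or a number of a turn 1, either way. A call with a gripper value outside its range is refused whole. The fingers move at their own pace and stop on an object; the grip force is fixed at half the most. Time passes only in rows, so rows that do not move let the fingers close. It gives the time, the measured TCP pose, the force, the opening and the grip force at its end, in the units of the state.
- read_state(): the state, without advancing time (a new reading comes with each control period).
- capture(name): name is "scene" or "side" or "wrist"; returns the picture (400x640x3 uint8, red, green, blue); there is no depth.
- camera_model(name): a dict with "intrinsics" (3x3 intrinsics, pixels), "distortion" ([k1, k2, p1, p2, k3] as OpenCV has them; the pictures are not rectified), "position" and "orientation" of the camera in the world; the wrist camera has in their place "hand_eye" (4x4, takes a point from camera to tool coordinates, whose origin is the TCP and whose axes are the flange's). Camera axes: x right, y down, z forward; pixel columns grow to the right and rows downward; lengths in m; the calibration is good to about 2 mm. A picture is of the moment at which its call begins: read the wrist's pose just before it. camera_model takes no time and is no camera call.
- robot.sign_off(): hands the job in; it is judged then, once.
The state is a dict: "clock": time; "joint_pos": joint angles; "dq": joint speeds; "joint_torque": joint torques, N m; "tool_pos": TCP position; "tool_rot": TCP orientation; "contact_force": force on the tool from outside, world axes, zero at the start; "torque": the same for the moment, N m; "grip_width": finger opening in m; "grasp_force": force on a finger pad.
Only numpy, scipy, OpenCV 4.12 (cv2) and the standard library are available. Lean on these libraries where they do the work, as an engineer would, in place of code of your own. Each camera call takes 0.05 s, during which the arm holds its last target. There are 200 camera calls.

## Working session

There is one attempt and no reset: what is moved stays moved. The work goes in short steps, Python scripts to look and compute and a tool call to move; the robot and the scene stay as the last step left them, time stands still between calls to the robot, and variables do not carry over. Pictures are saved under pics/ and viewed, at most 10 in all, crops included, and the job is handed in when it is done.

Besides the shell and the picture viewer there is one more tool, called after ">>>" in YAML: its name, and indented under it one key for each argument. play_rows: Moves the arm, as the interface text tells. Its arguments: {"type":"object","properties":{"increments":{"type":"array"}},"required":["increments"]}

```bash
mkdir -p pics; cat > h.py <<'E'
import numpy as np, cv2
from scipy.spatial.transform import Rotation as R
from bench import read_state, capture, camera_model, robot
def cam(name, st=None):
    m=camera_model(name); K=np.array(m["intrinsics"]); D=np.array(m["distortion"],float)
    if "hand_eye" in m:
        T=np.eye(4); T[:3,:3]=R.from_rotvec(st["tool_rot"]).as_matrix(); T[:3,3]=st["tool_pos"]; T=T@np.array(m["hand_eye"])
        return K,D,T[:3,:3],T[:3,3]
    o=np.array(m["orientation"]); 
    Rm=o if o.shape==(3,3) else R.from_rotvec(o).as_matrix()
    return K,D,Rm,np.array(m["position"])
def ray(c,uv,z):
    K,D,Rm,p=c
    n=cv2.undistortPoints(np.array(uv,float).reshape(-1,1,2),K,D).reshape(-1,2)
    d=np.c_[n,np.ones(len(n))]@Rm.T
    return p+d*((z-p[2])/d[:,2])[:,None]
def proj(c,X):
    K,D,Rm,p=c
    return cv2.projectPoints((np.atleast_2d(X)-p)@Rm,np.zeros(3),np.zeros(3),K,D)[0].reshape(-1,2)
E
python3 - <<'E'
from h import *
st=read_state(); print(st); print(camera_model("scene"))
for n in ["scene","wrist"]:
    cv2.imwrite(f"pics/{n}0.png",capture(n)[:,:,::-1])
E
```

```text
{'clock': 0.0, 'joint_pos': array([-2.02813601e-01,  2.59321977e-01,  1.53605741e+00,  1.75413406e-07,
        1.34798559e+00, -2.02800993e-01]), 'dq': array([-0.00107461, -0.00187034, -0.00044589, -0.00033896,  0.00104383,
       -0.00182347]), 'joint_torque': array([ 2.41929010e-04, -4.37298238e+01, -2.84004611e+01,  7.19661056e-02,
        4.11791797e-02, -1.14769305e-04]), 'tool_pos': array([5.49487730e-01, 1.21402233e-04, 2.28839303e-01]), 'tool_rot': array([-2.22040869e+00, -2.22038061e+00,  1.53075614e-03]), 'contact_force': array([ 0.01455049, -0.04306137,  0.26899832]), 'torque': array([-0.02955858, -0.0175755 ,  0.06521112]), 'grasp_force': 0.0, 'grip_width': 0.09275523216370983}
{'intrinsics': array([[495.57969944,   0.        , 315.95720639],
       [  0.        , 495.57969944, 191.01537155],
       [  0.        ,   0.        ,   1.        ]]), 'distortion': array([-0.00377085,  0.        ,  0.        ,  0.        ,  0.        ]), 'position': array([ 0.14981966, -0.76427555,  0.89606287]), 'orientation': array([-2.27845729,  0.55725073, -0.23479955])}
```

View pics/scene0.png

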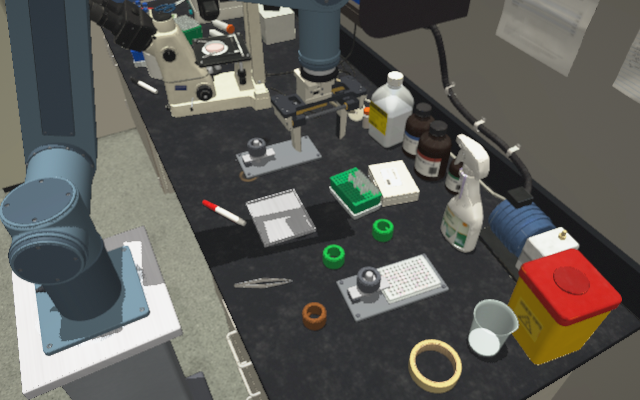

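View pics/wrist0.png

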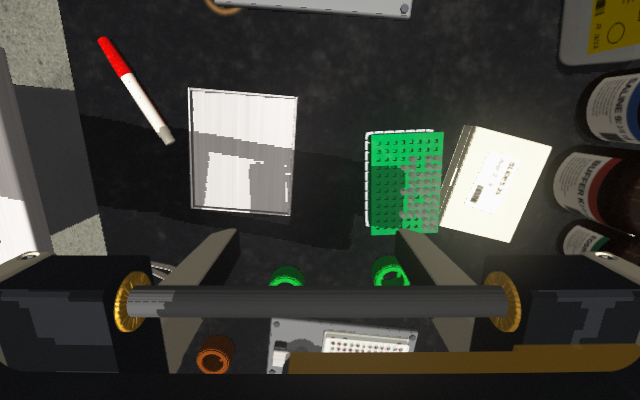

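The scene picture shows two nut-bearing stands. The one at (369,280) has the white well plate (≈410,278); the one at (256,149) is empty. Green rings at (333,256) and (382,230) and a brown ring at (314,316) are look-alikes. The target is the dark steel nut at (369,280), because its stand carries the plate. The tray is at (281,217). I'll enlarge the target to confirm.

```bash
python3 - <<'E'
from h import *
st=read_state()
s=cv2.imread("pics/scene0.png"); cv2.imwrite("pics/crop.png",cv2.resize(s[235:335,320:460],None,fx=5,fy=5,interpolation=cv2.INTER_CUBIC))
cv2.imwrite("pics/side0.png",capture("side")[:,:,::-1])
c=cam("scene"); 
print("nut top",ray(c,[(369,273)],.072),"plate corner/ stand corners",ray(c,[(338,289),(357,317),(447,287),(425,257)],.008))
w=cam("wrist",st)
print("tray wrist",ray(w,[(189,88),(297,97),(291,215),(191,208)],.011))
print("tray scene",ray(c,[(247,210),(292,190),(315,232),(267,244)],.011))
print(camera_model("side"))
E
```

```text
nut top [[ 0.52938466 -0.26444582  0.072     ]] plate corner/ stand corners [[ 0.47736558 -0.2309784   0.008     ]
 [ 0.47822738 -0.30902094  0.008     ]
 [ 0.68819308 -0.33509494  0.008     ]
 [ 0.69557114 -0.24627453  0.008     ]]
tray wrist [[ 0.3990309   0.10507848  0.011     ]
 [ 0.52591124  0.09455142  0.011     ]
 [ 0.51536602 -0.05223202  0.011     ]
 [ 0.38508976 -0.04263561  0.011     ]]
tray scene [[ 0.39084422  0.07738041  0.011     ]
 [ 0.52102964  0.09075606  0.011     ]
 [ 0.50728365 -0.06554812  0.011     ]
 [ 0.39123841 -0.04693599  0.011     ]]
{'intrinsics': array([[369.09333953,   0.        , 316.38323018],
       [  0.        , 369.09333953, 198.98772259],
       [  0.        ,   0.        ,   1.        ]]), 'distortion': array([-0.07839053,  0.        ,  0.        ,  0.        ,  0.        ]), 'position': array([0.3565724 , 0.74728883, 0.54628031]), 'orientation': array([-0.29759642,  2.62218846, -1.51810264])}
```

View pics/crop.png

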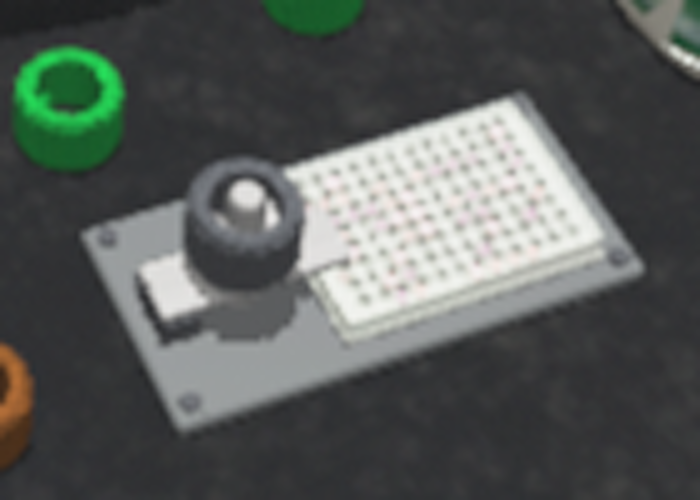

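View pics/side0.png

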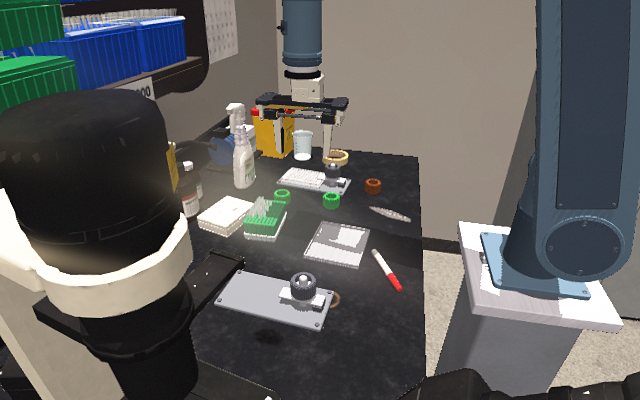

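The crop confirms it: a dark steel ring nut on a stud, beside the white well plate. Its top-face centre is at about (369,276) in the scene picture. The side view shows the same stand at about (333,172), and the empty stand's nut at (302,285). Next I hover nearby for a closer wrist look.

>>> play_rows:
  increments:
    - [[-0.5,-0.05,0],0,1]
    - [[-0.9,-0.05,0],0,1]
    - [[-0.9,-0.05,0],0,1]
    - [[-0.9,-0.05,0],0,1]
    - [[-0.9,-0.05,0],0,1]
    - [[-0.9,-0.05,0.1],0,1]
    - [[-0.9,-0.05,0.1],0,1]
    - [[-0.9,-0.05,0.1],0,1]
    - [[-0.9,-0.05,0.1],0,1]
    - [[-0.5,0,0],0,1]

```text
clock: 0.98
tool_pos: [0.5307, -0.3316, 0.2121]
tool_rot: [-2.223, -2.218, 0.002]
contact_force: [0.3, -0.4, 0.0]
grip_width: 0.0928
grasp_force: 0.0
```

```bash
python3 - <<'E'
from h import *
import time
capture("side")
for _ in range(3): capture("wrist")
st=read_state(); im=capture("wrist"); print(st["tool_pos"],st["tool_rot"],np.abs(st["dq"]).max())
np.savez("w1.npz",p=st["tool_pos"],r=st["tool_rot"]); cv2.imwrite("pics/wrist1.png",im[:,:,::-1])
print(proj(cam("wrist",st),[[.527,-.267,.072]]))
E
```

```text
[ 0.53161399 -0.32796689  0.2129543 ] [-2.22174540e+00 -2.21883233e+00 -6.40301215e-04] 0.030673101071025992
[[311.89221351 129.03016937]]
```

View pics/wrist1.png

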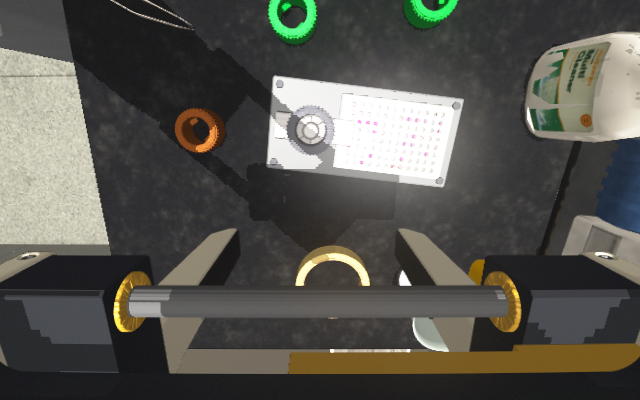

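The wrist view shows the nut at about (311,129), with the plate to its right. My estimate projects to (312,129), so the two agree. I'll refine it with a circle fit and work out the moves.

```bash
python3 - <<'E'
from h import *
z=np.load("w1.npz"); st=dict(tool_pos=z["p"],tool_rot=z["r"]); c=cam("wrist",st)
im=cv2.imread("pics/wrist1.png"); x0,y0=270,90; cr=cv2.resize(im[y0:170,x0:355],None,fx=6,fy=6,interpolation=cv2.INTER_CUBIC)
g=cv2.GaussianBlur(cv2.cvtColor(cr,cv2.COLOR_BGR2GRAY),(9,9),0)
for r in [(50,90),(110,170)]:
    h=cv2.HoughCircles(g,cv2.HOUGH_GRADIENT,1,20,param1=80,param2=20,minRadius=r[0],maxRadius=r[1])
    if h is not None:
        for a in h[0][:3]:
            uv=a[:2]/6+[x0,y0]; print(r,uv,a[2]/6,ray(c,[uv],.072),ray(c,[uv],.078)); 
    # expected radii
print(proj(c,[[.527,-.267,.072],[.551,-.267,.072],[.541,-.267,.078]]))
cv2.imwrite("pics/c2.png",cr)
E
```

```text
(50, 90) [310.91666794 129.41666794] 14.533333 [[ 0.52605875 -0.26736128  0.072     ]] [[ 0.52618621 -0.26709714  0.078     ]]
(50, 90) [307.08333206 128.91666794] 12.333333 [[ 0.5223747  -0.26688199  0.072     ]] [[ 0.52257683 -0.26662757  0.078     ]]
(50, 90) [310.91666794 133.08333206] 11.083333 [[ 0.52603269 -0.27082161  0.072     ]] [[ 0.52616068 -0.27048733  0.078     ]]
[[311.89221351 129.03016937]
 [336.84211091 128.97624856]
 [326.63046267 129.2753483 ]]
```

View pics/c2.png

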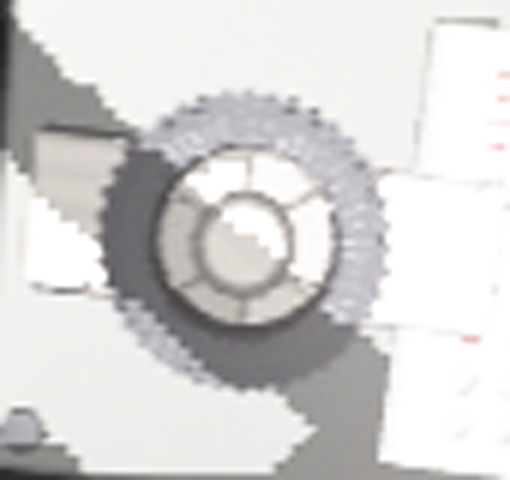

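The stud and nut outlines give a centre of (311,129.5), which is (0.526, -0.267). I'll move over it and then descend.

>>> play_rows:
  increments:
    - [[0.5,-0.05,0.3],0,1]
    - [[0.6,-0.05,0.5],0,1]
    - [[0.425,-0.04,0.6],0,1]
    - [[0,0,0.7],0,1]
    - [[0,0,0.7],0,1]
    - [[0,0,0.6],0,1]
    - [[0,0,0.4],0,1]
    - [[0,0,0.1],0,1]
    - [[0,0,0],0,1]
    - [[0,0,0],0,1]

```text
clock: 2.07
tool_pos: [0.5271, -0.2664, 0.0587]
tool_rot: [2.219, 2.222, 0.0]
contact_force: [-0.6, -0.4, 1.0]
grip_width: 0.0929
grasp_force: 0.0
```

>>> play_rows:
  increments:
    - [[-0.01,-0.02,0.05],0,1]
    - [[0,0,0],0,0.4]
    - [[0,0,0],0,0.4]
    - [[0,0,0],0,0.4]
    - [[0,0,0],0,0.4]
    - [[0,0,0],0,0.4]
    - [[0,0,0],0,0.4]
    - [[0,0,0],0,0.4]

```text
clock: 2.73
tool_pos: [0.5256, -0.2674, 0.0557]
tool_rot: [-2.222, -2.221, -0.0]
contact_force: [-0.2, -0.2, 0.2]
grip_width: 0.0508
grasp_force: 0.0
```

>>> play_rows:
  increments:
    - [[0,0,0],0,0]
    - [[0,0,0],0,0]
    - [[0,0,0],0,0]
    - [[0,0,0],0,0]

```text
clock: 3.07
tool_pos: [0.5255, -0.2675, 0.0557]
tool_rot: [-2.221, -2.221, 0.0]
contact_force: [-1.2, -1.1, 0.5]
grip_width: 0.0491
grasp_force: 30.0
```

>>> play_rows:
  increments:
    - [[0,0,-0.01],-0.8,0]
    - [[0,0,-0.01],-0.8,0]
    - [[0,0,-0.01],-0.8,0]
    - [[0,0,-0.01],-0.8,0]
    - [[0,0,0],0,0]

```text
clock: 3.48
tool_pos: [0.5255, -0.2672, 0.057]
tool_rot: [-1.816, -2.563, -0.0]
contact_force: [0.5, -0.5, -0.5]
grip_width: 0.0487
grasp_force: 30.0
```

Force is low and the turn is counter-clockwise, as wanted. I'll continue.

>>> play_rows:
  increments:
    - [[0,0,-0.01],-0.9,0]
    - [[0,0,-0.01],-0.9,0]
    - [[0,0,-0.01],-0.9,0]
    - [[0,0,-0.01],-0.9,0]
    - [[0,0,-0.01],-0.9,0]
    - [[0,0,-0.01],-0.9,0]
    - [[0,0,-0.01],-0.9,0]
    - [[0,0,0],0,0]

```text
clock: 4.15
tool_pos: [0.5254, -0.2672, 0.0598]
tool_rot: [-0.891, -3.012, -0.0]
contact_force: [-0.8, 0.1, -1.9]
grip_width: 0.0484
grasp_force: 30.0
```

```bash
python3 - <<'E'
from h import *
st=read_state(); print(st["contact_force"],st["torque"],st["joint_pos"],np.degrees(2*np.arctan2(st["tool_rot"][1],st["tool_rot"][0]))%360-90)
E
```

```text
[-0.82807994  0.09863541 -1.9322623 ] [-0.00866208 -0.03296966 -0.02425248] [-6.59600249e-01  4.88635500e-01  1.64420065e+00 -7.08084963e-05
  1.00934112e+00 -1.65524826e+00] 57.048589982532064
```

Turned 57° so far. 26° more brings it to 83°, then a gentle test lift.

>>> play_rows:
  increments:
    - [[0,0,0],-0.9,0]
    - [[0,0,0],-0.9,0]
    - [[0,0,0],-0.9,0]
    - [[0,0,0],-0.9,0]
    - [[0,0,0],-0.7,0]
    - [[0,0,0],0,0]
    - [[0,0,-0.05],0,0]
    - [[0,0,-0.05],0,0]
    - [[0,0,-0.05],0,0]
    - [[0,0,0],0,0]

```text
clock: 4.98
tool_pos: [0.526, -0.2675, 0.0665]
tool_rot: [0.2, 3.134, -0.0]
contact_force: [0.3, 0.1, -1.1]
grip_width: 0.0486
grasp_force: 30.0
```

The lift is free, with only the nut's weight on the wrist. Now straight up.

>>> play_rows:
  increments:
    - [[0,0,-0.1],0,0]
    - [[0,0,-0.2],0,0]
    - [[0,0,-0.3],0,0]
    - [[0,0,-0.3],0,0]
    - [[0,0,-0.3],0,0]
    - [[0,0,-0.3],0,0]
    - [[0,0,-0.2],0,0]
    - [[0,0,0],0,0]
    - [[0,0,0],0,0]

```text
clock: 5.73
tool_pos: [0.5259, -0.2674, 0.1346]
tool_rot: [0.197, 3.134, -0.001]
contact_force: [0.5, 0.1, -1.5]
grip_width: 0.0487
grasp_force: 30.0
```

```bash
python3 - <<'E'
from h import *
st=read_state(); print(st["tool_pos"],st["contact_force"]); Rm=R.from_rotvec(st["tool_rot"]).as_matrix(); print(Rm.round(3))
t=np.array([.455,.022,.13]); print(((t-st["tool_pos"])@Rm/.04).round(2))
cv2.imwrite("pics/scene2.png",cv2.resize(capture("scene")[120:340,200:480,::-1],None,fx=2.5,fy=2.5))
E
```

```text
[ 0.52588063 -0.26742144  0.13461344] [ 0.54514574  0.11122523 -1.5487225 ]
[[-0.992  0.125  0.001]
 [ 0.125  0.992 -0.001]
 [-0.001 -0.    -1.   ]]
[2.67 6.96 0.11]
```

View pics/scene2.png

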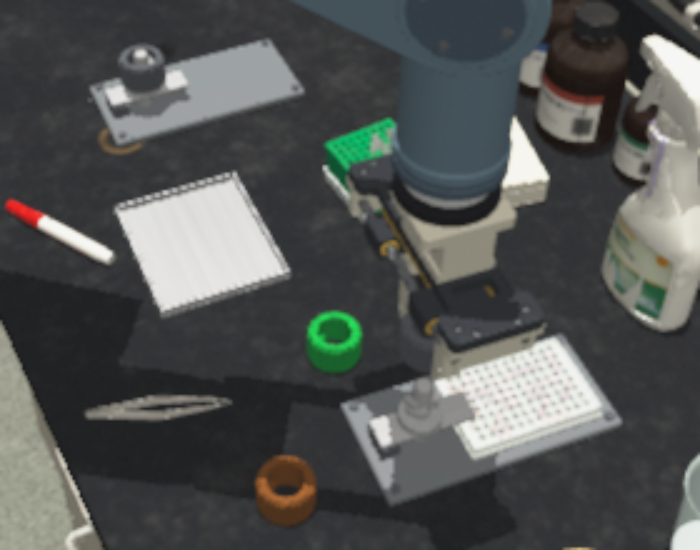

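The nut is in the gripper and the stud is bare. The tray centre is about (0.456, 0.024). I'll carry it over.

>>> play_rows:
  increments:
    - [[0.15,0.4,0],0,0]
    - [[0.3,0.75,0],0,0]
    - [[0.3,0.8,0],0,0]
    - [[0.3,0.8,0],0,0]
    - [[0.3,0.8,0],0,0]
    - [[0.3,0.8,0],0,0]
    - [[0.3,0.8,0],0,0]
    - [[0.3,0.8,0],0,0]
    - [[0.25,0.7,0],0,0]
    - [[0.15,0.35,0],0,0]

```text
clock: 6.62
tool_pos: [0.4534, 0.0268, 0.1332]
tool_rot: [-0.195, -3.133, -0.002]
contact_force: [0.8, -0.4, -2.1]
grip_width: 0.0486
grasp_force: 30.0
```

>>> play_rows:
  increments:
    - [[0,0,0.2],0,0]
    - [[0,0,0.5],0,0]
    - [[0,0,0.6],0,0]
    - [[0,0,0.6],0,0]
    - [[0,0,0.4],0,0]
    - [[0,0,0.2],0,0]
    - [[0,0,0],0,0]
    - [[0,0,0],0,0]
    - [[0,0,0],0,0]

```text
clock: 7.37
tool_pos: [0.4563, 0.0232, 0.0347]
tool_rot: [0.198, 3.134, -0.0]
contact_force: [-0.6, -0.0, -0.6]
grip_width: 0.0491
grasp_force: 30.0
```

>>> play_rows:
  increments:
    - [[0,0,0.15],0,0]
    - [[0,0,0.1],0,0]
    - [[0,0,0.05],0,0]
    - [[0,0,0],0,0]
    - [[0,0,0],0,0]

```text
clock: 7.78
tool_pos: [0.4555, 0.0237, 0.022]
tool_rot: [-0.197, -3.135, -0.0]
contact_force: [-0.1, -0.2, -0.1]
grip_width: 0.0486
grasp_force: 30.0
```

>>> play_rows:
  increments:
    - [[0,0,0.03],0,0]
    - [[0,0,0.03],0,0]
    - [[0,0,0],0,0]

```text
clock: 8.03
tool_pos: [0.4555, 0.0237, 0.0195]
tool_rot: [-0.197, -3.135, -0.0]
contact_force: [-0.1, 1.1, -1.3]
grip_width: 0.0486
grasp_force: 30.0
```

>>> play_rows:
  increments:
    - [[0,0,0.03],0,0]
    - [[0,0,0.02],0,0]
    - [[0,0,0],0,0]

```text
clock: 8.28
tool_pos: [0.4557, 0.0237, 0.0186]
tool_rot: [0.197, 3.135, -0.0]
contact_force: [-3.6, 0.9, 10.5]
grip_width: 0.0488
grasp_force: 30.0
```

It's in contact, with 10 N upward. I'll release and retreat straight up.

>>> play_rows:
  increments:
    - [[0,0,0],0,0.7]
    - [[0,0,0],0,0.7]
    - [[0,0,0],0,0.7]
    - [[0,0,0],0,0.7]
    - [[0,0,0],0,0.7]

```text
clock: 8.7
tool_pos: [0.4555, 0.0237, 0.0176]
tool_rot: [-0.197, -3.135, -0.0]
contact_force: [-0.2, 0.1, -0.3]
grip_width: 0.0649
grasp_force: 0.0
```

>>> play_rows:
  increments:
    - [[0,0,-0.1],0,0.7]
    - [[0,0,-0.3],0,0.7]
    - [[0,0,-0.6],0,0.7]
    - [[0,0,-0.8],0,0.7]
    - [[0,0,-0.8],0,0.7]
    - [[0,0,-0.8],0,0.7]
    - [[0,0,-0.8],0,0.7]
    - [[0,0,-0.5],0,0.7]
    - [[0,0,0],0,0.7]
    - [[0,0,0],0,0.7]

```text
clock: 9.53
tool_pos: [0.4561, 0.0236, 0.2068]
tool_rot: [0.197, 3.132, -0.001]
contact_force: [0.5, 0.3, -0.6]
grip_width: 0.0648
grasp_force: 0.0
```

```bash
python3 - <<'E'
from h import *
st=read_state(); print(st["tool_pos"],st["contact_force"],st["grip_width"],np.abs(st["dq"]).max())
cv2.imwrite("pics/scene3.png",cv2.resize(capture("scene")[120:340,200:480,::-1],None,fx=2.5,fy=2.5))
E
```

```text
[0.45613443 0.02362054 0.20681952] [ 0.51719963  0.31780165 -0.57983539] 0.06482015648657391 0.05090693689196086
```

View pics/scene3.png

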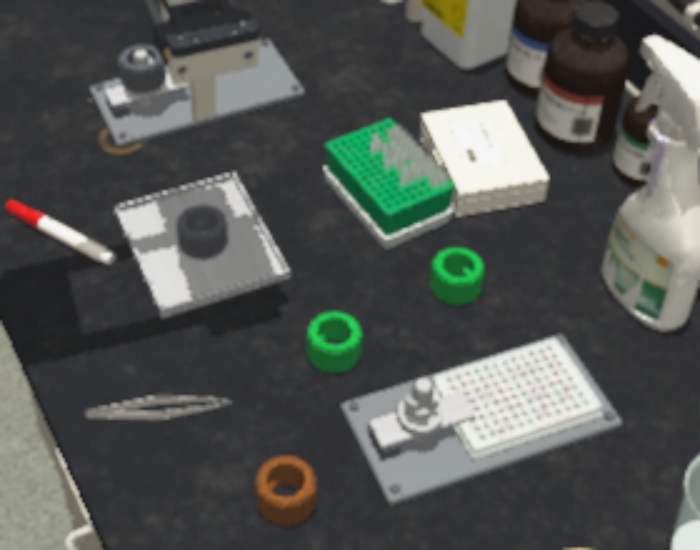

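The nut lies flat in the middle of the tray (crop pixel ≈(202,230)). The stud is bare, and the other nut is still on its stand at (140,68). The gripper is well clear above.

```bash
python3 -c "
from bench import robot
print(robot.sign_off())"
```

```text
the job is handed in; nothing more can be done
None
```

The nut from the plate-holding stand is unscrewed and lying flat in the steel tray, the other nut was not touched, and the job is handed in at about 9.6 s on the robot's clock; the hand-in gave no verdict.

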